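Slide a culture dish through a cluttered microscopy bench up to the reading line

TASK

Push the round culture dish along the bench, flat on the bench top and never lifted or tipped, around the vial rack, the pipette tip box and the slide tray, until its rim just meets the yellow line at the tick: the dish lies on the side of the line without the tick, and touches the line where the tick starts. Neither the dish nor the robot may touch the rack, the tip box or the tray, and the bottle, slide box, tally counter and mouse must stay where they are. Leave the dish at rest and let go of it.

Things in the scene. Friction and masses are not known exactly. Their poses are not given: they have to be found in the camera images.
- dish: Closed round culture dish with red-pink filling and clear lid with a ribbed white rim: a plain upright cylinder 90 mm in diameter, 22 mm tall, about 60 to 130 g, loose on the bench; too wide for most grippers to grasp. Origin at the centre of its underside, z up; it slides with ordinary friction and stops as soon as it is no longer pushed. It starts on the left or the right of the bench.
- mark_line (a point): Middle of the long bar (the line, 120 x 4 mm, along this y) of a flat yellow T on the bench; its stem (the tick, 30 x 4 mm) runs along this +x, roughly away from the robot. Nothing to bump into. The dish belongs on the -x side, its rim tangent to the line here: its centre 45 mm from this point along -x. The mark is on the other side of the bench from the dish's start.
- vial_rack: Blue rack of capped amber vials, fixed to the bench: box 120 (its x) x 75 (its y) x 56 mm tall. Origin at the centre of its underside. Must not be touched.
- tip_box: Grey open pipette tip box with orange deck and white tips, fixed to the bench: box 115 (its x) x 80 (its y) x 55 mm tall. Origin at the centre of its underside. Must not be touched.
- slide_tray: Steel tray of glass slides at the far side of the work area, fixed to the bench: 60 (its x) x 100 (its y) mm, 36 mm tall over the slides. Origin at the centre of its underside. Must not be touched.
- bottle: Small loose jar with red cap, 40 mm in diameter, 62 mm tall. Origin at the centre of its underside. Bystander.
- slide_box: Loose green slide box with a black seam, 85 (its x) x 75 (its y) x 32 mm. Origin at the centre of its underside. Bystander.
- tally: Loose white tally counter with a black key on top, 70 (its x) x 45 (its y) x 46 mm. Origin at the centre of its underside. Bystander.
- mouse: Loose grey computer mouse, 100 (its x) x 58 (its y) x 34 mm, to the left of the robot. Origin at the centre of its underside. Bystander.

How it is judged:
At the end, for the whole second after the job is handed in: The dish lies flat and still on the bench on the tickless side of the yellow line, its rim within 5 mm of the line's middle (neither short nor over) and its centre within 10 mm sideways of the tick (x of dish in the frame of mark_line between -0.05 and -0.04 m and y of dish in the frame of mark_line between -0.01 and 0.01 m and height (world z) of dish below 0.003 m and angle between dish's own z axis and vertical below 0.05 rad and linear speed of dish below 0.01 m/s); the robot touches nothing.
It fails at once if dish lifted more than 6 mm off the bench or tipped by more than 0.15 rad (height (world z) of dish above 0.006 m or angle between dish's own z axis and vertical above 0.15 rad).
It fails at once if vial rack, tip box or slide tray touched by the dish or the robot (contact force between anything else and vial_rack above 0.3 N or contact force between anything else and tip_box above 0.3 N or contact force between anything else and slide_tray above 0.3 N).
It fails at once if bottle, slide box, tally counter or mouse shifted by more than 8 mm (distance of any of bottle, slide_box, tally, mouse from where it was at the start of the episode above 0.008 m).
It fails at once if bottle tipped (angle between bottle's own z axis and vertical above 0.2 rad).
It also fails if it takes over 72 s, if anything falls off the work surface, if the arm or the gripper's body presses on something with over 40 N, if the wrist force passes 120 N, or if a joint passes its speed limit or range.

ROBOT

A 6-joint arm with a two-finger parallel gripper is mounted at the origin on the work surface. World frame = base frame: x ahead of the robot, y to its left, z up, the work surface at z = 0. Lengths are in m, angles in rad, forces in N, time in s.
With the tool pointing down it reaches from about 0.35 to 0.725 m from the base axis. Payload 6 kg.
Tool frame: the origin (TCP) lies on the front face of the gripper's body, between the roots of the fingers; the fingertips stand 73 mm ahead of it and the grasp point (between the pads) lies 54 mm ahead of it; z points along the fingers, y is the line along which they close (so a half turn about z gives the same grasp; the last joint's range is limited). The gripper opens to 85 mm and grips with 20 to 120 N. Pads are 22 mm wide; open, the fingers measure 114 mm over their backs; the gripper's body (76 mm by 85 mm) begins 54 mm behind the grasp point. The pads swing forward as they close: fully open they stand 13 mm farther back than shut.
Start: joints at [-0.99, 0.04, 0.085, 0, -1.615, -0.334], TCP at [0.147, -0.582, 0.304] pointing down, gripper open.
Joint ranges: [-2.56, 2.56], [-1.29, 2.01], [-1.08, 1.49], [-3.29, 1.98], [-2.81, -0.18], [-2.99, 2.99]. Speed limits (rad/s): [2.57, 2.57, 3.01, 3.14, 3.14, 3.14].

INTERFACE

Orientations are given as [roll, pitch, yaw] about the fixed x, y, z axes, in that order (R = Rz(yaw) Ry(pitch) Rx(roll)).
In Python, from bench import telemetry, viewer, env gives the robot as it stands.
- The arm moves only by the tool servo_tool, never from a script. Its arguments are lists of equal length, an entry for each row: "dp": the shift along the tool's x, y, z in cm, a list of three; "yaw": the turn about the tool's z in degrees; "gripper": the opening, from 0 (shut) to 1 (fully open). In form: {"dp": [[tx, ty, tz], ...], "yaw": [yaw, ...], "gripper": [gripper, ...]}. A call has 1 to 20 rows; each row shifts and turns the commanded pose from where the row before left it, along the tool's axes as they then stand; what a row does not reach is not made up. A row lasts 1/12 s, in which the tool goes at most 41.7 mm and 7.16 degrees, less where a joint would pass 70% of its speed; a pose out of reach is approached as far as the arm can. A call with a gripper value outside its range is refused whole. The fingers move at their own pace and stop on an object; "newtons" is the grip in N (left out, the last holds). Time passes only in rows, so rows that do not move let the fingers close. It gives the time, the measured TCP pose, the force, the opening and the grip force at its end, in the units of the state.
- telemetry.state(): the state, without advancing time (a new reading comes with each control period).
- viewer.grab_frame(name): name is "scene" or "top" or "wrist"; returns (picture, depth): 480x640x3 uint8, blue, green, red; 480x640 float32, m along the optical axis (not along the pixel's ray), 0 where there is no reading.
- viewer.camera_params(name): a dict with "mtx" (3x3 intrinsics, pixels), "origin" and "orientation" of the camera in the world. Camera axes: x right, y up, looking along -z (the intrinsics and any distortion apply to the point x, -y, -z); pixel columns grow to the right and rows downward; lengths in m; the calibration is good to about 2 mm. A picture is of the moment at which its call begins: read the wrist's pose just before it. camera_params takes no time and is no camera call; for the wrist camera it gives the pose at the moment of the call.
- env.sign_off(): hands the job in; it is judged then, once.
The state is a dict: "time": time; "qpos": joint angles; "joint_velocities": joint speeds; "tau": joint torques, N m; "tcp_pos": TCP position; "tcp_rot": TCP orientation; "contact_force": force on the tool from outside, world axes, zero at the start; "ft_torque": the same for the moment, N m; "finger_gap": opening from 0.0 (shut) to 1.0 (fully open); "grasp_force": force on a finger pad.
Only numpy, scipy, OpenCV 4.12 (cv2) and the standard library are available. Lean on these libraries where they do the work, as an engineer would, in place of code of your own. Each camera call takes 0.05 s, during which the arm holds its last target. There are 200 camera calls.

## Working session

There is one attempt and no reset: what is moved stays moved. The work goes in short steps, Python scripts to look and compute and a tool call to move; the robot and the scene stay as the last step left them, time stands still between calls to the robot, and variables do not carry over. Pictures are saved under pics/ and viewed, at most 10 in all, crops included, and the job is handed in when it is done.

Besides the shell and the picture viewer there is one more tool, called after "Call:" in YAML: its name, and indented under it one key for each argument. servo_tool: Moves the arm, as the interface text tells. Its arguments: {"type":"object","properties":{"dp":{"type":"array"},"yaw":{"type":"array"},"gripper":{"type":"array"},"newtons":{"type":"number"}},"required":["dp","yaw","gripper"]}

```bash
mkdir -p pics; ls; cat > h.py <<'E'
import numpy as np,cv2
from bench import telemetry,viewer,env
def rot(o):
    o=np.array(o)
    if o.shape==(3,3): return o
    from scipy.spatial.transform import Rotation as R
    if o.size==3: return R.from_euler('xyz',o).as_matrix()
    raise ValueError(o)
def cloud(name):
    c=viewer.camera_params(name); im,d=viewer.grab_frame(name)
    K=np.array(c['mtx']); v,u=np.mgrid[:480,:640]
    X=(u-K[0,2])/K[0,0]*d; Y=(v-K[1,2])/K[1,1]*d
    P=np.stack([X,-Y,-d],-1)@rot(c['orientation']).T+np.array(c['origin'])
    return im,d,P
def pix2plane(name,u,v,z):
    c=viewer.camera_params(name);K=np.array(c['mtx'])
    r=rot(c['orientation'])@np.array([(u-K[0,2])/K[0,0],-(v-K[1,2])/K[1,1],-1])
    o=np.array(c['origin']); return o+r*(z-o[2])/r[2]
E
python3 - <<'E'
from h import *
s=telemetry.state();print(s)
for n in('top','scene'):
    print(viewer.camera_params(n)); im,d,P=cloud(n); cv2.imwrite(f'pics/{n}0.png',im); np.savez(f'{n}0.npz',im=im,d=d,P=P)
E
```

```text
pics
{'time': 0.0, 'qpos': array([-9.90282581e-01,  4.08301915e-02,  8.38386899e-02, -4.86034191e-04,
       -1.61549258e+00, -3.33678979e-01]), 'joint_velocities': array([ 7.78284735e-04,  8.06128738e-04,  3.59203453e-04,  6.36050606e-04,
       -1.69492715e-03, -6.16509975e-05]), 'tau': array([ 1.28488202e-03, -3.68223917e+01,  3.47424638e+01,  6.93248123e+00,
       -5.43893402e-03, -1.19391217e-07]), 'tcp_pos': array([ 0.14664054, -0.58160776,  0.30287929]), 'tcp_rot': array([ 3.13983895e+00, -9.39732332e-05, -2.89473650e+00]), 'contact_force': array([-0.39387754, -0.20059901, -0.94354494]), 'ft_torque': array([ 0.0180633 ,  0.00762804, -0.03941877]), 'grasp_force': 0.0, 'finger_gap': 0.9980971251253417}
{'mtx': array([[513.8276692 ,   0.        , 316.21317331],
       [  0.        , 513.8276692 , 239.43776094],
       [  0.        ,   0.        ,   1.        ]]), 'origin': array([ 0.43374112, -0.01180369,  1.52108989]), 'orientation': array([ 0.07958696,  0.01190322, -1.54563298])}
{'mtx': array([[519.76690867,   0.        , 325.21092995],
       [  0.        , 519.76690867, 238.92615388],
       [  0.        ,   0.        ,   1.        ]]), 'origin': array([ 1.17151579, -0.81064757,  0.80184225]), 'orientation': array([ 0.93852066, -0.00225202,  0.66470561])}
```

View pics/top0.png

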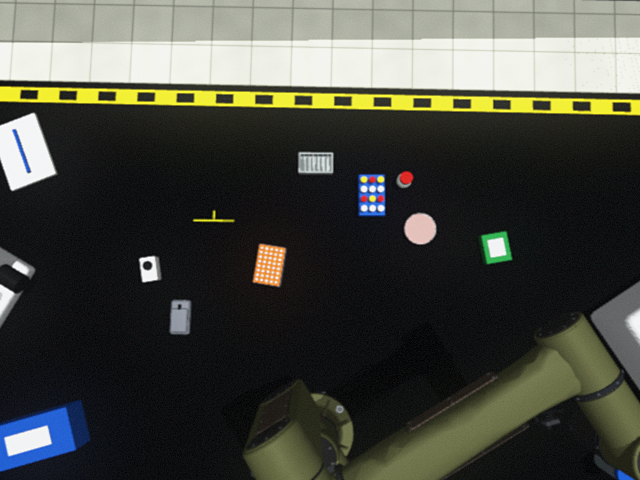

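View pics/scene0.png

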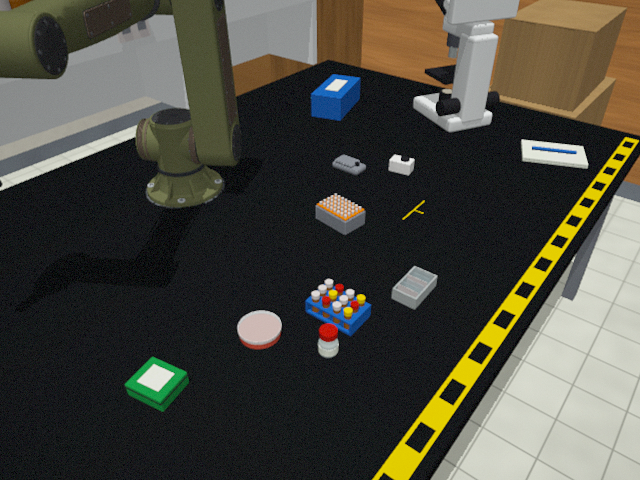

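The top view shows the dish at (420,229), the mark's bar at (193–234,220) with the tick up at (214,211), the rack at (372,195), the tip box at (269,265), the tray at (315,163), the bottle at (405,179), the slide box at (496,247), the tally at (150,269) and the mouse at (180,317). The scene view agrees with this.

```bash
python3 - <<'E'
from h import *
z=np.load('top0.npz');im,P=z['im'],z['P']
R={'dish':(400,210,440,250,.022),'rack':(352,168,390,222,.056),'tip':(248,238,292,292,.055),'tray':(293,147,338,178,.036),'bottle':(394,168,416,190,.062),'sbox':(478,228,516,268,.032),'tally':(135,252,165,287,.046),'mouse':(165,295,195,340,.034)}
for k,(a,b,c,d,h) in R.items():
    p=P[b:d,a:c].reshape(-1,3); m=(p[:,2]>max(.012,h-.012))&(p[:,2]<.1); p=p[m]
    r=cv2.minAreaRect((p[:,:2]*1000).astype(np.float32))
    print(k,m.sum(),'zmed',np.median(p[:,2]).round(4),'c',np.round(r[0],1),'size',np.round(r[1],1),'ang',round(r[2],1),'mean',(p[:,:2].mean(0)*1000).round(1))
bench=P[330:380,200:240,2];print('bench z',np.median(bench))
hsv=cv2.cvtColor(im,cv2.COLOR_BGR2HSV); m=cv2.inRange(hsv,(20,100,80),(40,255,255)); m[:200]=0;m[:, :185]=0;m[235:]=0;m[:,245:]=0
mm=m.copy(); 
for nm,s in(('bar',np.s_[217:235]),('tick',np.s_[200:217])):
    q=np.zeros_like(m);q[s]=m[s]
    v,u=np.nonzero(q); w=np.array([pix2plane('top',a,b,0)[:2]*1000 for a,b in zip(u,v)]); print(nm,len(w),w.min(0),w.max(0),w.mean(0))
    if nm=='bar':print(cv2.minAreaRect(w.astype(np.float32)),cv2.fitLine(w.astype(np.float32),cv2.DIST_L2,0,.01,.01).ravel())
# pix-based dish centre at top height
mk=cv2.inRange(im[205:255,395:445],(90,90,120),(255,255,255));v,u=np.nonzero(mk);print('dish px',len(u),pix2plane('top',u.mean()+395,v.mean()+205,.022))
E
```

```text
dish 749 zmed 0.0207 c [ 593.7 -293.6] size [89.1 88.7] ang 3.2 mean [ 592.8 -294.2]
rack 409 zmed 0.0541 c [ 687.4 -149. ] size [103.1  64.2] ang 0.7 mean [ 686.9 -149. ]
tip 925 zmed 0.0483 c [475.5 141.7] size [ 78.3 113.3] ang 82.1 mean [475.2 141.5]
tray 190 zmed 0.0294 c [779.2  16.9] size [60.4 97.7] ang 1.3 mean [777.5  21.9]
bottle 131 zmed 0.0601 c [ 734.6 -245. ] size [34.7 34.8] ang 59.0 mean [ 734.6 -245. ]
sbox 794 zmed 0.0302 c [ 542.2 -512.5] size [86.5 77.9] ang 11.3 mean [ 541.8 -511.2]
tally 352 zmed 0.0399 c [455.  491.6] size [69.9 46.3] ang 10.1 mean [454.9 490.9]
mouse 441 zmed 0.0285 c [319.3 399.2] size [51.5 89.4] ang 88.2 mean [312.4 398.8]
bench z -0.0007832343088501892
bar 129 [600.96205516 259.01115043] [614.47082778 378.96521538] [605.77171456 318.46782606]
((608.322509765625, 319.0596618652344), (12.02260684967041, 119.84497833251953), 1.3626643419265747) [ 2.2591414e-02 -9.9974477e-01  6.0577173e+02  3.1846783e+02]
tick 22 [617.26390144 313.4570408 ] [635.46002265 322.56480438] [625.32020046 317.45762545]
dish px 783 [ 0.59302822 -0.29317213  0.022     ]
```

Call:
servo_tool:
  dp:
    - [0,0,0]
    - [0,0,0]
    - [0,0,0]
    - [0,0,0]
    - [0,0,0]
    - [0,0,0]
    - [0,0,0]
    - [0,0,0]
    - [0,0,0]
    - [0,0,0]
    - [0,0,0]
    - [0,0,0]
    - [0,0,0]
    - [0,0,0]
  yaw: [-6,-6,-6,-6,-6,-6,-6,-6,-6,-6,-6,-6,-4,0]
  gripper: [0.7,0.7,0.7,0.7,0.7,0.7,0.7,0.7,0.7,0.7,0.7,0.7,0.7,0.7]

```text
time: 1.27
tcp_pos: [0.1466, -0.5817, 0.3033]
tcp_rot: [3.141, 0.001, -1.566]
contact_force: [-0.3, -0.0, -1.1]
finger_gap: 0.7
grasp_force: 0.0
```

Call:
servo_tool:
  dp:
    - [-1.2,-2.5,0]
    - [-1.2,-2.5,0]
    - [-1.2,-2.5,0]
    - [-1.2,-2.5,0]
    - [-1.2,-2.5,0]
    - [-1.2,-2.5,0]
    - [-1.2,-2.5,0]
    - [-1.2,-2.5,0]
    - [-1.2,-2.5,0]
    - [-1.2,-2.5,0]
    - [-1.2,-2.5,0]
    - [-1.2,-2.5,0]
    - [-1.2,-2.5,0]
    - [-1.2,-2.5,0]
    - [-1.2,-2.5,0]
    - [-1.2,-2.5,0]
    - [-1.2,-2.5,0]
    - [-1.2,-2,0]
    - [0,0,0]
    - [0,0,0]
  yaw: [0,0,0,0,0,0,0,0,0,0,0,0,0,0,0,0,0,0,0,0]
  gripper: [0.7,0.7,0.7,0.7,0.7,0.7,0.7,0.7,0.7,0.7,0.7,0.7,0.7,0.7,0.7,0.7,0.7,0.7,0.7,0.7]

```text
time: 2.93
tcp_pos: [0.5919, -0.3638, 0.3025]
tcp_rot: [3.14, 0.001, -1.569]
contact_force: [-0.3, -0.0, -0.4]
finger_gap: 0.705
grasp_force: 0.0
```

Call:
servo_tool:
  dp:
    - [0,0,2.5]
    - [0,0,2.5]
    - [0,0,2.5]
    - [0,0,2.5]
    - [0,0,2.5]
    - [0,0,2.5]
    - [0,0,2.5]
    - [0,0,2]
    - [0,0,1.5]
    - [0,0,0]
    - [0,0,0]
  yaw: [0,0,0,0,0,0,0,0,0,0,0]
  gripper: [0.7,0.7,0.7,0.7,0.7,0.7,0.7,0.7,0.7,0.7,0.7]

```text
time: 3.85
tcp_pos: [0.5901, -0.3653, 0.0935]
tcp_rot: [3.14, 0.0, -1.57]
contact_force: [0.5, -0.7, 0.2]
finger_gap: 0.699
grasp_force: 0.0
```

```bash
python3 - <<'E'
from h import *
im,d,P=cloud('wrist');cv2.imwrite('pics/w1.png',im);np.savez('w1.npz',im=im,P=P)
print(viewer.camera_params('wrist')['origin'],telemetry.state()['tcp_pos'])
z=P[...,2]; near=(d>0)&(d<.4)
ins=(np.abs(P[...,0]-.59)<.12)&(P[...,1]<-.335)&(P[...,1]>-.40)&(z>.012)&(z<.09)&(d>0)
print('finger?',ins.sum(), P[ins].min(0) if ins.any() else'',P[ins].max(0) if ins.any() else '')
E
```

```text
[ 0.59075867 -0.44185701  0.16420578] [ 0.59090011 -0.36543986  0.09511984]
finger? 31970 [ 0.52586898 -0.3847273   0.01215279] [ 0.65436998 -0.33500079  0.08999593]
```

View pics/w1.png

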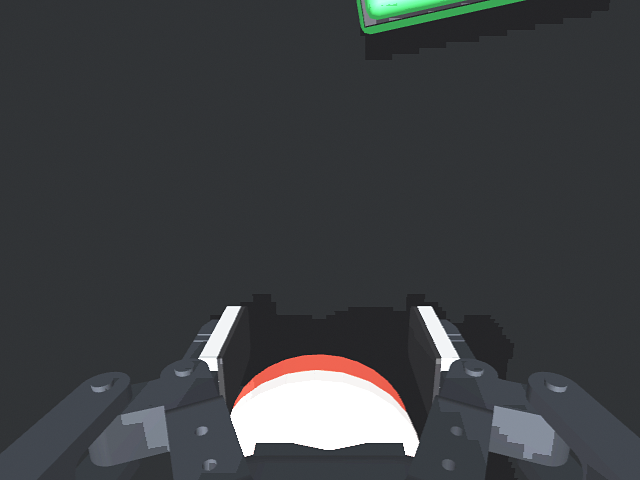

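The wrist view shows the dish rim (318,355) between the two fingers, whose white tips are at (220,335) and (440,335). The slide box is at the top. I'll check the fingertip height before lowering.

```bash
python3 - <<'E'
from h import *
z=np.load('w1.npz');im,P=z['im'],z['P']
for nm,(a,b,c,d) in {'L':(195,300,250,372),'R':(412,300,465,372)}.items():
    q=P[b:d,a:c];m=(im[b:d,a:c].min(-1)>150)&(q[...,2]>.005);p=q[m];print(nm,m.sum(),np.percentile(p,[2,50,98],axis=0).round(4).tolist())
p=P[340:440,230:415].reshape(-1,3);m=(p[:,2]>.017)&(p[:,2]<.026);p=p[m];print('dish top',m.sum(),p.min(0),p.max(0))
r,_=cv2.minEnclosingCircle(p[:,:2].astype(np.float32)*1000),0;print(r)
E
```

```text
L 999 [[0.6214, -0.3785, 0.0299], [0.6238, -0.3778, 0.0512], [0.6266, -0.3747, 0.0631]]
R 980 [[0.5535, -0.3787, 0.0302], [0.5563, -0.3779, 0.0512], [0.5586, -0.3743, 0.0634]]
dish top 9389 [ 0.55349711 -0.36220296  0.01700015] [ 0.63161172 -0.31063469  0.02574402]
((591.2894287109375, -332.79681396484375), 42.79475402832031)
```

```bash
python3 - <<'E'
from h import *
z=np.load('w1.npz');P=z['P']
for v in range(340,440,8):print(v,P[v,318].round(4))
p=P[345:440,225:420].reshape(-1,3);m=(p[:,2]>.019)&(p[:,2]<.025)&(p[:,1]>-.35);p=p[m]
b=[]
for x in np.arange(.56,.63,.005):
    q=p[abs(p[:,0]-x)<.0015]
    if len(q):b.append((x,q[:,1].min()))
b=np.array(b);print(b.round(4).tolist())
from scipy.optimize import least_squares
print(least_squares(lambda c:np.hypot(b[:,0]-c[0],b[:,1]-c[1])-.045,[.593,-.293],loss='soft_l1',f_scale=.002).x)
E
```

```text
340 [ 0.5901 -0.4417  0.1625]
348 [ 0.5949 -0.3426 -0.0009]
356 [ 0.5948 -0.3399  0.0012]
364 [ 0.5947 -0.34    0.0076]
372 [ 0.5945 -0.3416  0.016 ]
380 [ 0.5943 -0.342   0.0219]
388 [ 0.5943 -0.3384  0.0221]
396 [ 0.5944 -0.3339  0.0211]
404 [ 0.5944 -0.3299  0.021 ]
412 [ 0.5945 -0.3256  0.0206]
420 [ 0.5945 -0.3221  0.0211]
428 [ 0.5945 -0.3185  0.0216]
436 [ 0.5946 -0.3133  0.0204]
[[0.56, -0.3259], [0.565, -0.3314], [0.57, -0.335], [0.575, -0.3375], [0.58, -0.3399], [0.585, -0.3411], [0.59, -0.3415], [0.595, -0.3424], [0.6, -0.3416], [0.605, -0.341], [0.61, -0.3395], [0.615, -0.3376], [0.62, -0.335], [0.625, -0.3314]]
[ 0.59491916 -0.29727884]
```

Call:
servo_tool:
  dp:
    - [0,-0.3,0.6]
    - [0,0,0.6]
    - [0,0,0.6]
    - [0,0,0.5]
    - [0,0,0]
    - [-0.6,0,0]
    - [-0.6,0,0]
    - [-0.6,0,0]
    - [-0.6,0,0]
    - [-0.6,0,0]
    - [0,0,0]
  yaw: [0,0,0,0,0,0,0,0,0,0,0]
  gripper: [0.7,0.7,0.7,0.7,0.7,0.7,0.7,0.7,0.7,0.7,0.7]

```text
time: 4.82
tcp_pos: [0.5943, -0.3334, 0.0713]
tcp_rot: [-3.141, 0.0, -1.567]
contact_force: [0.0, -1.0, 0.4]
finger_gap: 0.699
grasp_force: 0.0
```

```bash
cat >> h.py <<'E'
def dish(x0,y0,rad=.05,n='top'):
    im,d,P=cloud(n); p=P.reshape(-1,3)
    m=(np.hypot(p[:,0]-x0,p[:,1]-y0)<rad+.01)&(p[:,2]>.014)&(p[:,2]<.027)
    px=im.reshape(-1,3)[m]; p=p[m]; k=px.min(1)>90; p=p[k]
    (c,r)=cv2.minEnclosingCircle(p[:,:2].astype(np.float32)*1000)
    return np.round(c,1),round(r,1),(p[:,:2].mean(0)*1000).round(1),len(p),im
E
python3 - <<'E'
from h import *
t=telemetry.state();print(t['tcp_pos'],t['contact_force'])
c=dish(.594,-.290);print(c[:4])
cv2.imwrite('pics/t1.png',c[4][120:360,100:540])
E
```

```text
[ 0.594284   -0.33336086  0.0712765 ] [ 0.02153169 -1.01440477  0.39812996]
(array([ 586.2, -284.8]), 45.1, array([ 580.6, -282.9]), 471)
```

View pics/t1.png

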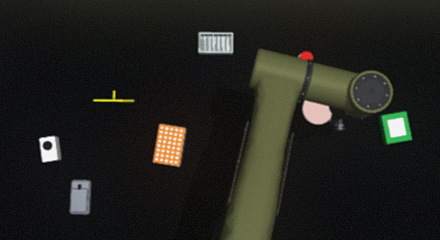

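The crop shows the dish at (317,110) under the wrist, touching the fingers, with the path ahead clear. I'll push it past the rack.

Call:
servo_tool:
  dp:
    - [-1.0,0.2,0]
    - [-1.0,0.4,0]
    - [-1.0,0.5,0]
    - [-1.0,0.5,0]
    - [-1.0,0.5,0]
    - [-1.0,0.5,0]
    - [-1.0,0.5,0]
    - [-1.0,0.5,0]
    - [-1.0,0.5,0]
    - [-1.0,0.4,0]
    - [-1.0,0.2,0]
    - [0,0,0]
  yaw: [0,0,0,0,0,0,0,0,0,0,0,0]
  gripper: [0.7,0.7,0.7,0.7,0.7,0.7,0.7,0.7,0.7,0.7,0.7,0.7]

```text
time: 5.87
tcp_pos: [0.5465, -0.2231, 0.071]
tcp_rot: [-3.141, 0.001, -1.567]
contact_force: [0.8, 0.5, -0.2]
finger_gap: 0.699
grasp_force: 0.0
```

```bash
python3 - <<'E'
from h import *
t=telemetry.state();print(t['tcp_pos'],t['contact_force'])
im,d,P=cloud('wrist');cv2.imwrite('pics/w2.png',im)
x,y=t['tcp_pos'][:2];c=dish(x,y+.045);print(c[:4])
E
```

```text
[ 0.54646457 -0.22310388  0.07099893] [ 0.78400102  0.52677249 -0.20701863]
(array([ 520.8, -175.4]), 37.9, array([ 513.6, -175.1]), 171)
```

View pics/w2.png

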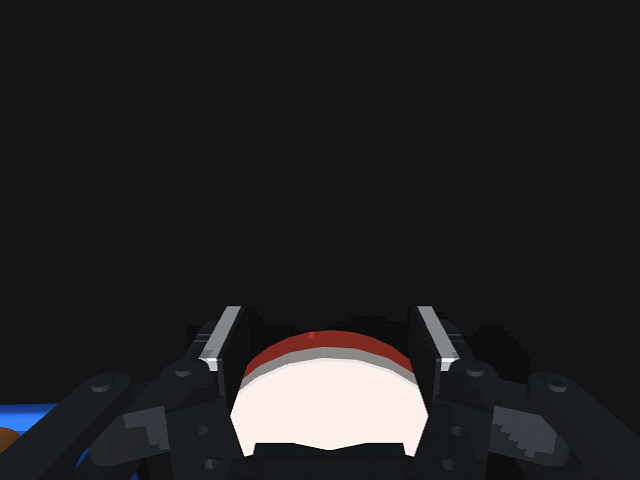

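The dish sits centred between the fingers, with its rim at (329,332). The rack is on the left, well clear.

Call:
servo_tool:
  dp:
    - [-1,0,0]
    - [-1,0,0]
    - [-1,0,0]
    - [-1,0,0]
    - [-1,0,0]
    - [-1,0,0]
    - [-1,0,0]
    - [-1,-0.2,0]
    - [-1,-0.4,0]
    - [-1,-0.4,0]
    - [-1,-0.4,0]
    - [-1,-0.4,0]
    - [-1,-0.4,0]
    - [-1,-0.4,0]
    - [-1,-0.4,0]
    - [-1,-0.4,0]
    - [-1,-0.4,0]
    - [-1,-0.4,0]
    - [-1,-0.4,0]
    - [0,0,0]
  yaw: [0,0,0,0,0,0,0,0,0,0,0,0,0,0,0,0,0,0,0,0]
  gripper: [0.7,0.7,0.7,0.7,0.7,0.7,0.7,0.7,0.7,0.7,0.7,0.7,0.7,0.7,0.7,0.7,0.7,0.7,0.7,0.7]

```text
time: 7.63
tcp_pos: [0.593, -0.0329, 0.0709]
tcp_rot: [-3.141, 0.0, -1.567]
contact_force: [0.3, -0.8, 0.4]
finger_gap: 0.7
grasp_force: 0.0
```

```bash
cat >> h.py <<'E'
def wdish():
    from scipy.optimize import least_squares
    t=telemetry.state(); im,d,P=cloud('wrist'); x0,y0=t['tcp_pos'][:2]
    p=P[300:445,235:415].reshape(-1,3);b=[]
    for dx in np.arange(-.02,.021,.004):
        q=p[(abs(p[:,0]-x0-dx)<.0015)&(p[:,2]>.019)&(p[:,2]<.026)&(p[:,1]>y0-.02)]
        if len(q):b.append((x0+dx,q[:,1].min()))
    b=np.array(b);c=least_squares(lambda c:np.hypot(b[:,0]-c[0],b[:,1]-c[1])-.045,[x0,y0+.045],loss='soft_l1',f_scale=.002).x
    return t['tcp_pos'],t['contact_force'],c,len(b),im
E
python3 - <<'E'
from h import *
w=wdish();print(w[:4])
E
```

```text
(array([ 0.59296458, -0.032864  ,  0.0708725 ]), array([ 0.32305222, -0.8442558 ,  0.36885787]), array([0.59339424, 0.01052619]), 11)
```

Call:
servo_tool:
  dp:
    - [-1,-0.4,0]
    - [-1,-0.4,0]
    - [-1,-0.4,0]
    - [-1,-0.4,0]
    - [-1,-0.4,0]
    - [-1,-0.4,0]
    - [-1,-0.4,0]
    - [-1,0,0]
    - [-1,0,0]
    - [-1,0,0]
    - [-1,0,0]
    - [-1,0,0]
    - [-1,0,0]
    - [-1,0,0]
    - [-1,0,0]
    - [-1,0,0]
    - [-1,0,0]
    - [-1,0,0]
    - [0,0,0]
  yaw: [0,0,0,0,0,0,0,0,0,0,0,0,0,0,0,0,0,0,0]
  gripper: [0.7,0.7,0.7,0.7,0.7,0.7,0.7,0.7,0.7,0.7,0.7,0.7,0.7,0.7,0.7,0.7,0.7,0.7,0.7]

```text
time: 9.27
tcp_pos: [0.6198, 0.1473, 0.0709]
tcp_rot: [-3.141, 0.0, -1.567]
contact_force: [-0.5, 1.3, -0.8]
finger_gap: 0.699
grasp_force: 0.0
```

```bash
python3 - <<'E'
from h import *
w=wdish();print(w[:4])
im,d,P=cloud('top')
hsv=cv2.cvtColor(im,cv2.COLOR_BGR2HSV); m=cv2.inRange(hsv,(20,60,60),(40,255,255)); m[:200]=0;m[:,:185]=0;m[235:]=0;m[:,245:]=0
wt=hsv[...,2].astype(float)*(cv2.dilate(m,np.ones((3,3)))>0)
for u in range(190,238,3):
    col=wt[214:226,u]
    if col.sum()>0: print(u,(pix2plane('top',u,214+(col*np.arange(12)).sum()/col.sum(),0)[:2]*1000).round(1),end=' ')
im2,d2,P2=cloud('scene');cv2.imwrite('pics/s2.png',im2)
E
```

```text
(array([0.61980491, 0.14729363, 0.07091053]), array([-0.53816056,  1.25195421, -0.84370523]), array([0.62005964, 0.19057372]), 11)
190 [602.7 387.8] 193 [594.9 378.4] 196 [612.  370.2] 199 [607.1 361. ] 202 [605.7 351.9] 205 [605.7 342.9] 208 [606. 334.] 211 [606.4 325. ] 214 [606.9 316. ] 217 [607.5 307.1] 220 [608.  298.1] 223 [608.3 289.1] 226 [608.6 280.2] 229 [608.8 271.2] 232 [609.1 262.2] 235 [609.2 253.2]
```

View pics/s2.png

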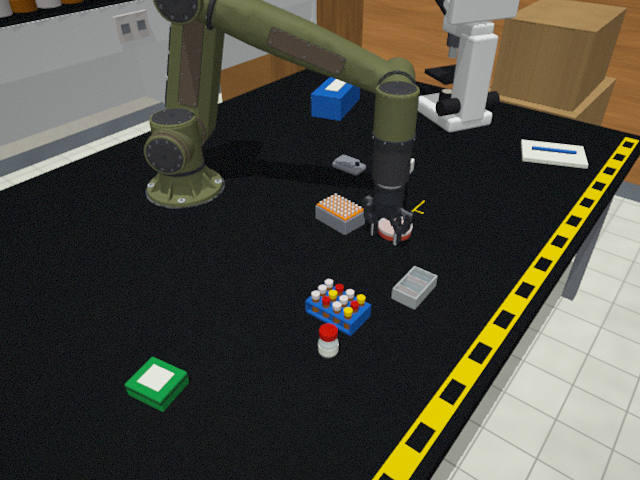

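The scene view shows the dish and gripper at (393,230), past the tip box and short of the yellow mark at (415,208). Next I'll check how wide the finger linkage is at tip box height.

```bash
python3 - <<'E'
from h import *
z=np.load('w1.npz');P=z['P'].reshape(-1,3)-[.5909,-.3654,.0951]
for a in np.arange(-.065,.02,.008):
    m=(P[:,2]>a)&(P[:,2]<a+.008)&(abs(P[:,0])<.12)&(abs(P[:,1])<.045)
    if m.sum()>20:print(a.round(3),'z now',(a+.071).round(3),np.percentile(P[m],[1,99],axis=0)[:,:2].round(3).tolist())
E
```

```text
-0.065 z now 0.006 [[-0.043, -0.013], [0.042, 0.009]]
-0.057 z now 0.014 [[-0.044, -0.013], [0.042, 0.009]]
-0.049 z now 0.022 [[-0.044, -0.013], [0.042, 0.009]]
-0.041 z now 0.03 [[-0.043, -0.013], [0.041, 0.009]]
-0.033 z now 0.038 [[-0.053, -0.015], [0.051, -0.0]]
-0.025 z now 0.046 [[-0.061, -0.015], [0.06, 0.009]]
-0.017 z now 0.054 [[-0.062, -0.015], [0.061, 0.009]]
-0.009 z now 0.062 [[-0.064, -0.019], [0.062, -0.009]]
-0.001 z now 0.07 [[-0.061, -0.019], [0.062, -0.008]]
0.007 z now 0.078 [[-0.057, -0.02], [0.058, -0.012]]
```

Call:
servo_tool:
  dp:
    - [-0.6,-0.23,0]
    - [-0.6,-0.23,0]
    - [-0.6,-0.23,0]
    - [-0.6,-0.23,0]
    - [-0.6,-0.23,0]
    - [-0.6,-0.23,0]
    - [-0.6,-0.23,0]
    - [-0.6,-0.23,0]
    - [-0.6,-0.23,0]
    - [-0.6,-0.23,0]
    - [0,0,0]
  yaw: [-3,-3,-3,-3,-3,-3,-3,-3,-3,-3,0]
  gripper: [0.7,0.7,0.7,0.7,0.7,0.7,0.7,0.7,0.7,0.7,0.7]

```text
time: 10.33
tcp_pos: [0.6279, 0.2087, 0.0709]
tcp_rot: [-3.141, 0.0, -1.043]
contact_force: [0.1, -0.3, -0.3]
finger_gap: 0.699
grasp_force: 0.0
```

```bash
cat >> h.py <<'E'
def wdish2():
    # rim fit in tool frame (dish ahead along tool -x)
    from scipy.optimize import least_squares
    t=telemetry.state(); im,d,P=cloud('wrist'); T=rot(t['tcp_rot'])
    W=P[300:445,235:415].reshape(-1,3);p=(W-t['tcp_pos'])@T;b=[]
    ok=(W[:,2]>.019)&(W[:,2]<.026)&(p[:,0]<.02)
    for dy in np.arange(-.02,.021,.004):
        q=p[ok&(abs(p[:,1]-dy)<.0015)]
        if len(q):b.append((dy,q[:,0].max()))
    b=np.array(b);c=least_squares(lambda c:np.hypot(b[:,1]-c[0],b[:,0]-c[1])-.045,[-.043,0],loss='soft_l1',f_scale=.002).x
    return t['tcp_pos'],'tool:',c.round(4),'world:',(t['tcp_pos']+T@np.array([c[0],c[1],0]))[:2].round(4),len(b),im
E
python3 - <<'E'
from h import *
w=wdish2();print(w[:6])
im,d,P=cloud('top');cv2.imwrite('pics/t3.png',im[120:360,100:540])
E
```

```text
(array([0.62792808, 0.20871798, 0.07090683]), 'tool:', array([-0.0425,  0.0006]), 'world:', array([0.606 , 0.2452]), 11)
```

Call:
servo_tool:
  dp:
    - [-0.8,0.02,0]
    - [-0.8,0.02,0]
    - [-0.8,0.02,0]
    - [-0.8,0.02,0]
    - [-0.8,0.02,0]
    - [-0.8,0.02,0]
    - [-0.8,0.02,0]
    - [-0.8,0.02,0]
    - [-0.8,0.02,0]
    - [-0.2,0,0]
    - [0,0,0]
  yaw: [0,0,0,0,0,0,0,0,0,0,0]
  gripper: [0.7,0.7,0.7,0.7,0.7,0.7,0.7,0.7,0.7,0.7,0.7]

```text
time: 11.35
tcp_pos: [0.5889, 0.2722, 0.071]
tcp_rot: [-3.141, 0.0, -1.044]
contact_force: [1.2, -0.3, 0.3]
finger_gap: 0.699
grasp_force: 0.0
```

```bash
python3 - <<'E'
from h import *
w=wdish2();print(w[:6])
x,y=w[4]
c=dish(x,y);print(c[:4])
cv2.imwrite('pics/t4.png',cv2.resize(c[4][170:290,130:290],None,fx=4,fy=4))
E
```

```text
(array([0.58885189, 0.27220899, 0.07099653]), 'tool:', array([-0.0428,  0.0009]), 'world:', array([0.5666, 0.3087]), 11)
(array([546.9, 310.6]), 40.1, array([541.4, 311.2]), 279)
```

View pics/t4.png

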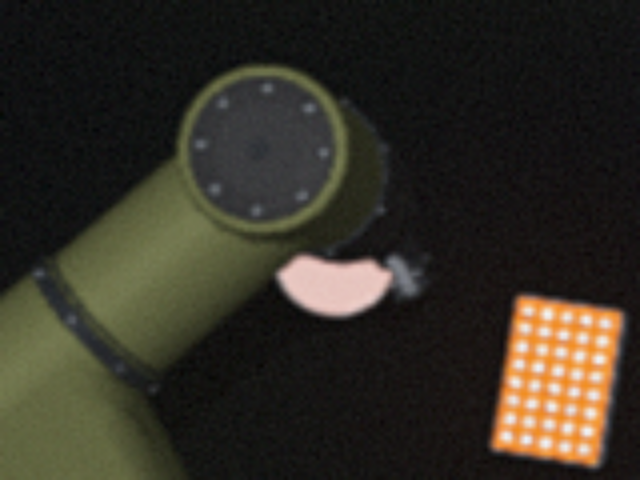

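The crop shows the arm covering the mark. The dish's near edge is at (335,315) and the tip box at (560,380) is well clear. I'll push most of the remaining 10 mm, back off, and check.

Call:
servo_tool:
  dp:
    - [-0.4,0,0]
    - [-0.3,0,0]
    - [0,0,0]
    - [0.8,0,0]
    - [1.5,0,0]
    - [1.5,0,0]
    - [1,0,0]
    - [0,0,-2.5]
    - [0,0,-3]
    - [0,0,-3]
    - [0,0,-3]
    - [0,0,-3]
    - [0,0,-3]
    - [3,0,0]
    - [3,0,0]
    - [3,0,0]
    - [3,0,0]
    - [0,0,0]
  yaw: [0,0,0,0,0,0,0,0,0,0,0,0,0,0,0,0,0,0]
  gripper: [0.7,0.7,0.7,0.7,0.7,0.7,0.7,0.7,0.7,0.7,0.7,0.7,0.7,0.7,0.7,0.7,0.7,0.7]

```text
time: 12.95
tcp_pos: [0.672, 0.1264, 0.2454]
tcp_rot: [3.14, -0.001, -1.05]
contact_force: [-0.2, 0.7, -0.6]
finger_gap: 0.699
grasp_force: 0.0
```

```bash
python3 - <<'E'
from h import *
c=dish(.563,.315);print(c[:4])
im,d,P=cloud('wrist');cv2.imwrite('pics/w5.png',im)
a=cv2.resize(c[4][170:290,130:290],(640,480),interpolation=cv2.INTER_CUBIC)
cv2.imwrite('pics/c5.png',np.hstack([cv2.resize(a,(400,300)),cv2.resize(im,(400,300))]))
print(telemetry.state()['tcp_pos'])
E
```

```text
(array([561.6, 316.1]), 45.7, array([565.9, 304.2]), 484)
[0.67075067 0.1298068  0.24536643]
```

View pics/c5.png

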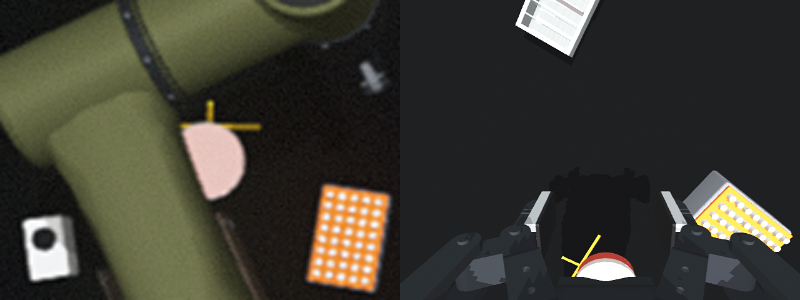

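The dish now appears to touch the line near the tick: in the left half, the line is at y≈127 and the tick at x≈210. The arm hides part of it, so I'll swing it clear to measure.

Call:
servo_tool:
  dp:
    - [2.6,2.6,0]
    - [2.6,2.6,0]
    - [2.6,2.6,0]
    - [2.6,2.6,0]
    - [2.6,2.6,0]
    - [2.6,2.6,0]
    - [2.6,2.6,0]
    - [2.6,2.6,0]
    - [2.6,2.6,0]
    - [2.6,2.6,0]
    - [0,0,0]
  yaw: [0,0,0,0,0,0,0,0,0,0,0]
  gripper: [0.7,0.7,0.7,0.7,0.7,0.7,0.7,0.7,0.7,0.7,0.7]

```text
time: 13.97
tcp_pos: [0.5738, -0.2278, 0.2463]
tcp_rot: [3.141, -0.001, -1.049]
contact_force: [0.2, 0.4, -0.7]
finger_gap: 0.702
grasp_force: 0.0
```

```bash
python3 - <<'E'
from h import *
ims=[]
for i in range(6):
    c=dish(.561,.316);print(c[:4]);ims.append(c[4].astype(float))
im=np.mean(ims,0)
mk=(im.min(-1)>90).astype(np.uint8);mk[:205]=0;mk[270:]=0;mk[:,:190]=0;mk[:,240:]=0
v,u=np.nonzero(mk);print('dish px',len(u),pix2plane('top',u.mean(),v.mean(),.022)[:2]*1000)
y=np.clip(np.minimum(im[...,1],im[...,2])-im[...,0]-15,0,None)  # yellow
def cen(u0,u1,v0,v1,ax):
    o=[]
    w=y[v0:v1,u0:u1]
    for k in range(w.shape[1-ax]):
        s=w[:,k] if ax==0 else w[k]
        if s.sum()>40:
            m=(s*np.arange(len(s))).sum()/s.sum()
            o.append((u0+k,v0+m) if ax==0 else (u0+m,v0+k))
    return np.array([pix2plane('top',a,b,0)[:2]*1000 for a,b in o])
L=np.vstack([cen(191,204,215,225,0),cen(224,238,215,225,0)]);T=cen(208,221,208,217,1)
print(np.round(L,1).tolist());print(np.round(T,1).tolist())
pl=np.polyfit(L[:,1],L[:,0],1);print(pl,'ends',L[:,1].min(),L[:,1].max())
cv2.imwrite('pics/t6.png',cv2.resize(np.uint8(im[190:265,165:265]),(800,600),interpolation=cv2.INTER_CUBIC))
E
```

```text
(array([562.4, 315.6]), 46.3, array([561.9, 315.7]), 714)
(array([561.3, 316.4]), 46.1, array([561.6, 315.6]), 713)
(array([561.9, 315.3]), 45.8, array([562., 316.]), 693)
(array([561.9, 315.9]), 45.9, array([561.7, 315.7]), 716)
(array([561.5, 315.9]), 45.7, array([561.4, 315.4]), 717)
(array([561.3, 316.1]), 46.2, array([561.5, 315.6]), 718)
dish px 804 [561.96440874 316.40767731]
[[604.1, 378.8], [604.2, 375.8], [604.3, 372.9], [604.3, 369.9], [604.4, 366.9], [604.5, 363.9], [604.6, 360.9], [604.6, 357.9], [604.7, 354.9], [605.0, 351.9], [605.3, 348.9], [605.5, 286.0], [605.5, 283.0], [605.5, 280.0], [605.6, 277.0], [605.7, 274.0], [605.7, 271.1], [605.8, 268.1], [605.9, 265.1], [605.9, 262.1], [605.9, 259.1], [606.0, 256.1]]
[[635.4, 318.0], [632.4, 318.1], [629.4, 318.0], [626.4, 317.8], [623.4, 317.8], [620.4, 317.9], [617.4, 317.9]]
[-1.33487071e-02  6.09373682e+02] ends 256.10456307229435 378.84200167648726
```

View pics/t6.png

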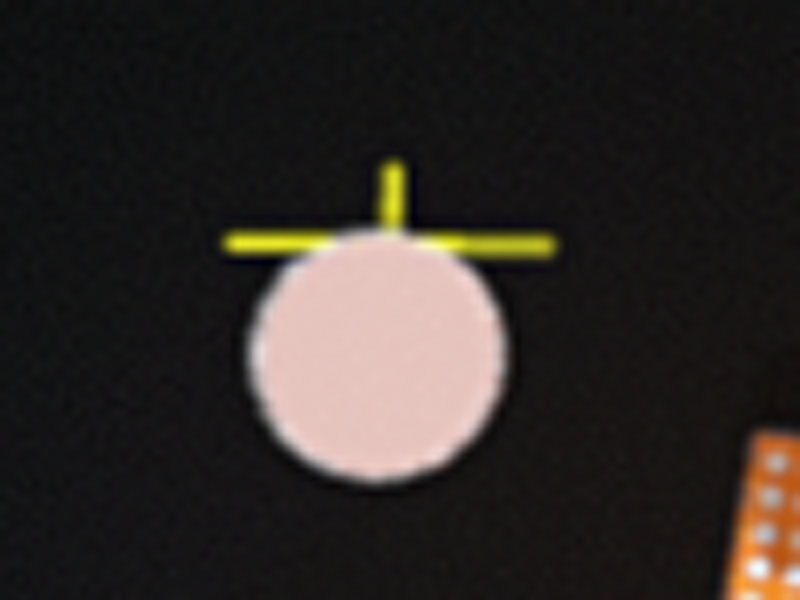

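The averaged crop shows the dish at (378,355), just under the tick at (392,195). It appears to cover the line only because of parallax at the lid's height. The top camera gives the dish about (−43.3, −1.6) mm from the mark. I'll cross-check with the scene camera.

```bash
python3 - <<'E'
from h import *
ims=[viewer.grab_frame('scene')[0].astype(float) for _ in range(5)];im=np.mean(ims,0)
c=viewer.camera_params('scene');K=np.array(c['mtx']);R=rot(c['orientation']);o=np.array(c['origin'])
def proj(p):
    q=(np.array(p)-o)@R; return K[0,0]*q[0]/-q[2]+K[0,2], K[1,1]*-q[1]/-q[2]+K[1,2]
ud,vd=proj([.562,.316,.022]);print(ud,vd)
b,g,r=im[...,0],im[...,1],im[...,2]
V,U=np.mgrid[:480,:640]; near=(abs(U-ud)<60)&(abs(V-vd)<45)
W=lambda u,v,z:pix2plane('scene',u,v,z)[:2]*1000
top=near&(b>90)&(g>90)
v,u=np.nonzero(top);w=np.array([W(a,e,.022) for a,e in zip(u,v)]);print('dish top',len(u),w.mean(0).round(1),cv2.minEnclosingCircle(w.astype(np.float32)))
ye=near&(np.minimum(g,r)-b>50);v,u=np.nonzero(ye);w=np.array([W(a,e,0) for a,e in zip(u,v)])
wt=(np.minimum(g,r)-b)[v,u]
print('yellow',len(u),w.min(0),w.max(0))
for lo,hi in((258,268),(268,278),(278,290),(290,300),(335,345),(345,355),(355,365),(365,380)):
    m=(w[:,1]>lo)&(w[:,1]<hi)&(abs(w[:,0]-606)<12)
    if m.any():print(lo,np.average(w[m],axis=0,weights=wt[m]).round(1),m.sum())
m=w[:,0]>614;print('tick',np.average(w[m],axis=0,weights=wt[m]).round(1),m.sum())
E
```

```text
400.18049661012424 197.90618640047364
dish top 1472 [475.6 352.1] ((482.228515625, 312.5353088378906), 239.46275329589844)
yellow 151 [429.03907822 154.87189522] [637.20471086 380.83582227]
258 [607.  263.2] 6
268 [607.4 272.8] 7
278 [607.3 285.1] 7
290 [606.7 295.1] 6
335 [606.7 339.9] 7
345 [606.3 350.3] 6
355 [607.3 360.1] 4
365 [605.9 371.8] 8
tick [626.7 318.3] 17
```

```bash
python3 - <<'E'
from h import *
im=np.mean([viewer.grab_frame('scene')[0].astype(float) for _ in range(3)],0)
w=[]
for v in range(150,245):
    for u in range(340,460):
        if im[v,u,:2].min()>90:
            p=pix2plane('scene',u,v,.022)[:2]*1000
            if np.hypot(p[0]-562,p[1]-316)<56: w.append(p)
w=np.array(w,np.float32);print(len(w),w.mean(0),cv2.minEnclosingCircle(w),w.min(0),w.max(0));print(telemetry.state()['contact_force'])
E
```

```text
511 [566.48267 312.03958] ((564.60009765625, 312.49005126953125), 51.85342025756836) [517.98004 260.8513 ] [614.6125 363.3278]
[-0.21500649  0.12287085  0.00458093]
```

```bash
python3 - <<'E'
from h import *
from scipy.optimize import least_squares
for cam,n,thr in(('scene',6,None),('top',6,None)):
    im=np.mean([viewer.grab_frame(cam)[0].astype(float) for _ in range(n)],0)
    o=np.array(viewer.camera_params(cam)['origin'])[:2]*1000
    # radial edge search in the z=.022 plane: project circle rays, find half-max of blue channel
    c=viewer.camera_params(cam);K=np.array(c['mtx']);R=rot(c['orientation']);oo=np.array(c['origin'])
    d=np.array([562,316])-o;d/=np.hypot(*d);pts=[]
    for a in np.radians(np.arange(-90,91,5)):
        h=np.array([d[0]*np.cos(a)-d[1]*np.sin(a),d[0]*np.sin(a)+d[1]*np.cos(a)])
        rr=np.arange(36,54,.25);q=(np.c_[(np.array([562,316])+rr[:,None]*h)/1000,np.full(len(rr),.022)]-oo)@R
        uu=(K[0,0]*q[:,0]/-q[:,2]+K[0,2]).astype(np.float32);vv=(K[1,1]*q[:,1]/q[:,2]+K[1,2]).astype(np.float32)
        s=cv2.remap(im.astype(np.float32)[...,0],uu[None],vv[None],cv2.INTER_LINEAR)[0]
        f=(s[0]+s[-4:].mean())/2;k=np.nonzero(s<f)[0]
        if len(k) and s[0]>100:pts.append(np.array([562,316])+rr[k[0]]*h)
    pts=np.array(pts)
    for fix in(True,False):
        s=least_squares(lambda p:np.hypot(*(pts-p[:2]).T)-(45 if fix else p[2]),[562,316,45],loss='soft_l1')
        print(cam,len(pts),fix,s.x.round(1),s.cost.round(2))
E
```

```text
scene 37 True [562.5 318.9  45. ] 8.55
scene 37 False [563.3 317.6  46.2] 4.44
top 37 True [562.7 318.7  45. ] 9.64
top 37 False [562.  316.9  46.5] 2.09
```

```bash
python3 -c "
from bench import env;print(env.sign_off())"
```

```text
the job is handed in; nothing more can be done
None
```

I pushed the dish to the mark and handed the job in: by my measurements its centre is about 43.5 mm from the line on the tickless side (allowed 40–50 mm) and within about 2 mm sideways of the tick. The arm is clear of everything; handing in returned no verdict.

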